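# Slide the gel comb along the casting tray into its notches

### The job

Take the comb with the flat tab handle from the white foam stand and lay it across the two rims of the grey casting tray, well out on the long plain stretch. Keeping hold of it, slide it along the rims until it drops into the pair of notches, then let it go, fully seated, square across the tray and upright. Leave the comb with the round knob in the stand.

Things in the scene. Friction and masses are not known exactly. Their poses are not given: they have to be found in the camera images.
- tab_comb_handle (a point): Centre of the upright tab handle (mm: 30 along x, 12 thick in y, 36 tall) of the loose black comb to use, 70 g. It stands mid-way on a bar 130 x 10 x 14 tall. This point is 18 above the bar's top, 32 above its underside; a row of teeth 70 long, 4 thick hangs 16 below the bar. x along the bar, z up; half a turn is the same. Hangs by its bar ends in 6 mm deep slots of the foam stand: lift straight up.
- knob_comb_handle (a point): The other black comb, to be left alone: same bar and size, but a round knob of 28 mm diameter for a handle. This point is on the knob's axis, 32 mm above the bar's underside. It hangs in the same white foam stand, 96 mm beside the tab comb (along comb y); which is on which side varies.
- tray: Grey casting tray, fixed, open-ended: 110 mm wide (x), 200 mm long (y), 44 mm high, origin under its middle. Two level rims run along y, each 10 mm thick, centred at x = +-50 mm, 90 mm clear between; floor 8 mm thick. The long plain stretch of rim to slide along is from y = -100 to +25 mm; the one pair of notches is at y = +40 mm.
- tray_notch (a point): Midway between the tray's two notches, at rim-top height; axes as the tray's. Each notch is 30 mm wide (y) at its mouth, narrowing by sloping flanks to 14 mm at its flat bottom, 14 mm deep. Start sliding 40 to 110 mm from here on the -y side. The handle point of a comb lying on the rims (its x along this x) is 32 mm above this level; of a seated comb, 18 mm.
Mind the look-alikes: they are no part of the job. Of the things like the part that bears tab_comb_handle, leave any that is pink; of the rest the larger one is meant. What is shaped like the tray but purple is not meant.

How it is judged:
On the way, in this order (a step that is already met when the one before it is completed fails the run):
1. the tab comb rests across both rims on the plain stretch, 35 to 120 mm before the notches (y of tab_comb_handle in the frame of tray_notch between -0.12 and -0.035 m and x of tab_comb_handle in the frame of tray_notch between -0.018 and 0.018 m and z of tab_comb_handle in the frame of tray_notch between 0.026 and 0.038 m and angle between the x axis of tab_comb_handle and the x axis of tray_notch, either way round below 0.26 rad and contact force between tab_comb and tray above 0.2 N), for 0.2 s.
2. still touching the rims, it comes close to the notches (12 to 32 mm before them) (y of tab_comb_handle in the frame of tray_notch between -0.032 and -0.012 m and x of tab_comb_handle in the frame of tray_notch between -0.018 and 0.018 m and z of tab_comb_handle in the frame of tray_notch between 0.026 and 0.038 m and angle between the x axis of tab_comb_handle and the x axis of tray_notch, either way round below 0.26 rad and contact force between tab_comb and tray above 0.2 N), for 0.05 s.
At the end, for the whole second after the job is handed in: The tab comb sits in both notches of the tray: handle point within 10 mm of the notches along the rims, within 18 mm of the middle across them, at least 9 mm below its sliding height, square and upright within 10 degrees, at rest (y of tab_comb_handle in the frame of tray_notch between -0.01 and 0.01 m and x of tab_comb_handle in the frame of tray_notch between -0.018 and 0.018 m and z of tab_comb_handle in the frame of tray_notch between 0.01 and 0.023 m and angle between the x axis of tab_comb_handle and the x axis of tray_notch, either way round below 0.17 rad and angle between tab_comb_handle's own z axis and vertical below 0.17 rad and linear speed of tab_comb below 0.02 m/s); the robot touches nothing.
It fails at once if the knob comb is moved more than 25 mm (distance of knob_comb_handle from where it was at the start of the episode above 0.025 m).
It also fails if it takes over 45 s, if anything falls off the work surface, if the arm or the gripper's body presses on something with over 40 N, if the wrist force passes 120 N, or if a joint passes its speed limit or range.

### The arm

A 6-joint arm with a two-finger parallel gripper is mounted at the origin on the work surface. World frame = base frame: x ahead of the robot, y to its left, z up, the work surface at z = 0. Lengths are in m, angles in rad, forces in N, time in s.
With the tool pointing down it reaches from about 0.25 to 0.775 m from the base axis. Payload 4 kg.
Tool frame: the origin (TCP) lies at the very end of the fingers, on their centre line; the grasp point (between the pads) lies 19 mm behind it; z points along the fingers, y is the direction in which the jaws open and shut (so a half turn about z gives the same grasp; the last joint's range is limited). The gripper opens to 94 mm and grips with 3 to 60 N. Pads are 16 mm wide; open, the fingers measure 119 mm over their backs; the gripper's body (75 mm by 177 mm) begins 78 mm behind the grasp point.
Start: joints at [-1.353, 0.087, 1.371, -0, 1.684, -0.103], TCP at [0.173, -0.522, 0.206] pointing down, gripper open.
Joint ranges: [-3.1, 3.1], [-0.76, 2.03], [0.27, 2.55], [-1.08, 4.22], [0.17, 2.65], [-2.57, 2.57]. Speed limits (rad/s): [2.79, 2.79, 3.14, 3.14, 3.14, 3.14].

### API

Orientations are given as [roll, pitch, yaw] about the fixed x, y, z axes, in that order (R = Rz(yaw) Ry(pitch) Rx(roll)).
In Python, from bench import robot, snapshot, calibration gives the robot as it stands. The module is installed in compiled form; this text tells all that it offers.
- The arm moves only by the tool servo_tool, never from a script. Its argument "series" is text: rows parted by semicolons, each of 5 numbers parted by spaces: the closure, from -1 (fully open) to 1 (shut), then the shift along the tool's x, y, z in cm, then the turn about the tool's z in rad. A call has 1 to 20 rows; each row is the pose to reach, as a shift and turn from the pose commanded when the call began, along the tool's axes at that moment; what a row does not reach only later rows make up. A row lasts 1/12 s, in which the tool goes at most 41.7 mm and 7.16 degrees, less where a joint would pass 70% of its speed; a pose out of reach is approached as far as the arm can. A call with a gripper value outside its range is refused whole. The fingers move at their own pace and stop on an object; the grip force is fixed at half the most. Time passes only in rows, so rows that repeat a pose let the fingers close. It gives the time, the measured TCP pose, the force and the opening at its end, in the units of the state.
- robot.get_obs(): the state, without advancing time (a new reading comes with each control period).
- snapshot(name): name is "side" or "top" or "wrist"; returns (picture, depth): 384x512x3 uint8, red, green, blue; 384x512 float32, m along the optical axis (not along the pixel's ray), 0 where there is no reading.
- calibration(name): a dict with "fx", "fy", "cx", "cy" (pixels), "k1" (the pictures are not rectified: a ray, as slopes to the right and down, at radius r is drawn at 1 + k1 r^2 times it, then the intrinsics apply), "rvec" (rotation vector, rad) and "tvec" (3), from world to camera coordinates, as OpenCV has them; the wrist camera has in their place "tool_from_camera" (4x4, takes a point from camera to tool coordinates, whose origin is the TCP and whose axes are the flange's). Camera axes: x right, y down, z forward; pixel columns grow to the right and rows downward; lengths in m; the calibration is good to about 2 mm. A picture is of the moment at which its call begins: read the wrist's pose just before it. calibration takes no time and is no camera call.
- robot.close_job(): hands the job in, once; it reports no verdict.
The state is a dict: "time": time; "joint_positions": joint angles; "qvel": joint speeds; "joint_torque": joint torques, N m; "tool_pos": TCP position; "ee_rot": TCP orientation; "wrist_force": force on the tool from outside, world axes, zero at the start; "wrist_torque": the same for the moment, N m; "width": finger opening in m.
Only numpy, scipy, OpenCV 4.12 (cv2) and the standard library are available. Lean on these libraries where they do the work, as an engineer would, in place of code of your own. Each camera call takes 0.05 s, during which the arm holds its last target. There are 200 camera calls.

## Working session

There is one attempt and no reset: what is moved stays moved. The work goes in short steps, Python scripts to look and compute and a tool call to move; the robot and the scene stay as the last step left them, time stands still between calls to the robot, and variables do not carry over. Pictures are saved under pics/ and viewed, about 8 in all and at most 12, crops included, and the job is handed in when it is done.

Besides the shell and the picture viewer there is one more tool, called after ">>>" as a command line: name --argument value ..., lists and objects as JSON in quotes. servo_tool: Moves the arm, as the interface text tells. Its arguments: {"type":"object","properties":{"series":{"type":"string"}},"required":["series"]}

```bash
mkdir -p pics
cat > h.py <<'E'
import numpy as np, cv2
from bench import robot, snapshot, calibration
def Rrpy(r):
    from scipy.spatial.transform import Rotation as R
    return R.from_euler('xyz',r).as_matrix()
def cam(name):
    c=calibration(name)
    if 'rvec' in c:
        R=cv2.Rodrigues(np.array(c['rvec'],float))[0]; t=np.array(c['tvec'],float).ravel()
        return c,R.T,-R.T@t   # cam->world
    o=robot.get_obs(); T=np.array(c['tool_from_camera']); Rw=Rrpy(o['ee_rot'])
    return c,Rw@T[:3,:3],Rw@T[:3,3]+np.array(o['tool_pos'])
def slopes(c,uv):
    d=(np.atleast_2d(np.asarray(uv,float))-[c['cx'],c['cy']])/[c['fx'],c['fy']]
    s=d.copy()
    for _ in range(20): s=d/(1+c['k1']*(s**2).sum(1,keepdims=True))
    return s
def world(cm,uv,depth=None,z=None):
    c,R,p=cm; s=slopes(c,uv); r=np.c_[s,np.ones(len(s))]
    if depth is not None: return (r*np.asarray(depth).reshape(-1,1))@R.T+p
    w=r@R.T; return p+w*((z-p[2])/w[:,2])[:,None]
def xyzmap(cm,D):
    v,u=np.mgrid[:D.shape[0],:D.shape[1]]
    return world(cm,np.c_[u.ravel(),v.ravel()],depth=D.ravel()).reshape(*D.shape,3)
E
python3 - <<'E'
from h import *
ims=[]
for n in ['top','side']:
    cm=cam(n); I,D=snapshot(n); np.savez(f'pics/{n}0.npz',I=I,D=D); print(n,cm[2],cm[1][:,2],cm[0]['fx'],(D>0).mean())
    cv2.imwrite(f'pics/{n}0.png',cv2.cvtColor(I,cv2.COLOR_RGB2BGR))
    ims.append(I)
print(robot.get_obs())
E
```

```text
top [ 0.35693203 -0.10065475  0.99640004] [ 0.10600881 -0.01859181 -0.99419137] 384.0054373028961 0.9960174560546875
side [ 0.39460869 -1.15266503  0.64731801] [ 0.0404622   0.88449272 -0.46479612] 472.75087883932395 0.99591064453125
{'time': 0.1, 'joint_positions': array([-1.35308535e+00,  8.79060412e-02,  1.37207751e+00,  1.09512337e-05,
        1.68358841e+00, -1.03065488e-01]), 'qvel': array([ 0.00075133, -0.00071413, -0.00403659, -0.00114843, -0.00068651,
        0.0005543 ]), 'joint_torque': array([ 1.32993726e-03, -3.41252124e+01, -3.03302085e+01,  7.18546193e-02,
        3.04128451e-02, -9.17011243e-05]), 'tool_pos': array([ 0.17332966, -0.52146665,  0.20442057]), 'ee_rot': array([-3.13962496e+00, -2.14463964e-04,  3.20777480e-01]), 'wrist_force': array([-0.04167916,  0.03390774,  0.54992366]), 'wrist_torque': array([-0.00787799, -0.0196509 , -0.01125116]), 'width': 0.09413347618835645}
```

View pics/top0.png

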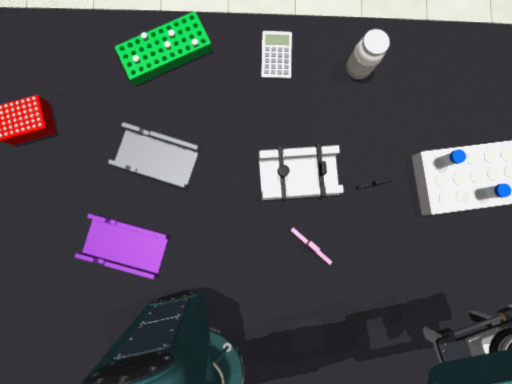

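View pics/side0.png

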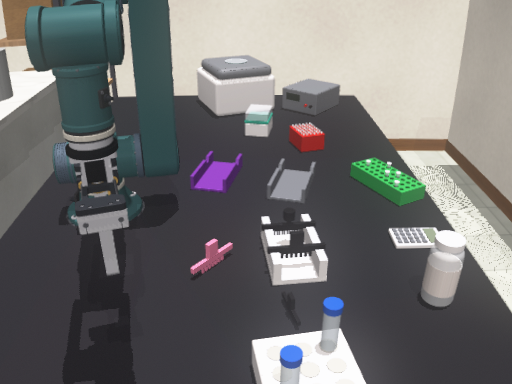

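The top view shows the stand with the knob comb at about (283,170) and the tab comb at about (322,168). The grey tray is at (155,157). A smaller black comb (375,184), a pink comb and a purple tray are the decoys.

Run:
```python
from h import *
cm=cam('top'); f=np.load('pics/top0.npz'); I,D=f['I'],f['D']; P=xyzmap(cm,D)
np.set_printoptions(precision=4,suppress=True)
# tray
sl=(slice(110,200),slice(95,215)); p=P[sl].reshape(-1,3); I2=I[sl].reshape(-1,3).astype(int)
m=(p[:,2]>0.034)&(p[:,2]<.055); q=p[m]; print('rim',m.sum(),np.median(q[:,2]),cv2.minAreaRect(q[:,:2].astype(np.float32)))
g=(I2.min(1)>70)
q2=p[g]; print('grey',g.sum(),cv2.minAreaRect(q2[:,:2].astype(np.float32)),np.percentile(q2[:,2],[5,50,95]))
# stand region
sl=(slice(135,215),slice(250,350)); p=P[sl].reshape(-1,3); I2=I[sl].reshape(-1,3).astype(int)
w=(I2.min(1)>150); print('stand',np.percentile(p[w][:,2],[2,20,50,80,98]),cv2.minAreaRect(p[w][:,:2].astype(np.float32)))
k=(I2.max(1)<70)&(p[:,2]>0.04); print('black z',np.percentile(p[k][:,2],[2,20,50,80,98]))
u0=np.mgrid[135:215,250:350][1].ravel()
for nm,s in (('L',u0<302),('R',u0>=302)):
    r=p[k&s]; top=r[r[:,2]>np.percentile(r[:,2],98)-.012]
    print(nm,len(r),cv2.minAreaRect(r[:,:2].astype(np.float32)),'top',len(top),top.mean(0),np.ptp(top,axis=0))
a=cv2.resize(I[115:200,100:210],None,fx=5,fy=5,interpolation=cv2.INTER_CUBIC)[:,:,::-1]
b=cv2.resize(I[135:215,250:345],None,fx=5,fy=5,interpolation=cv2.INTER_CUBIC)[:,:,::-1]
b=cv2.copyMakeBorder(b,0,a.shape[0]-b.shape[0],0,0,cv2.BORDER_CONSTANT)
cv2.imwrite('pics/crop.png',cv2.resize(np.hstack([a,b]),None,fx=.78,fy=.78))
```

```text
rim 640 0.043912854723311745 ((0.5354081392288208, 0.13398560881614685), (0.19964104890823364, 0.1111101359128952), 73.34606170654297)
grey 3509 ((0.5066410899162292, 0.059185951948165894), (0.4133906066417694, 0.14476050436496735), 66.1738052368164) [0.0034 0.0089 0.0451]
stand [0.0068 0.0113 0.0136 0.0558 0.0588] ((0.46963298320770264, -0.22278855741024017), (0.20099963247776031, 0.26471075415611267), 5.489710330963135)
black z [0.0575 0.0635 0.0774 0.0996 0.9964]
L 30 ((0.44643521308898926, -0.1678214967250824), (0.06039946898818016, 0.21550098061561584), 68.77081298828125) top 5 [ 0.3569 -0.1007  0.9964] [0. 0. 0.]
R 127 ((0.43411070108413696, -0.22620786726474762), (0.09498508274555206, 0.27903109788894653), 50.37851333618164) top 11 [ 0.3569 -0.1007  0.9964] [0. 0. 0.]
```

View pics/crop.png

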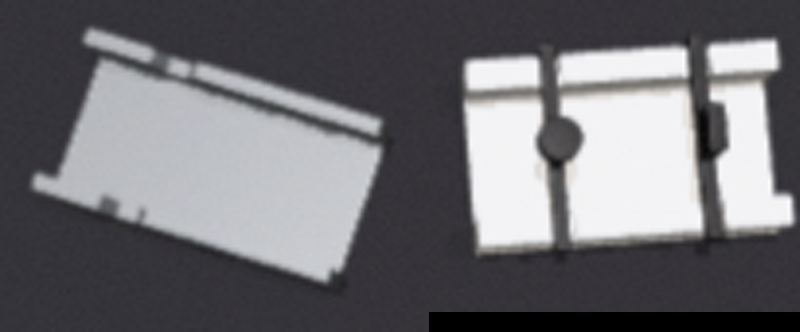

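Run:
```python
from h import *
np.set_printoptions(precision=4,suppress=True)
cm=cam('top'); f=np.load('pics/top0.npz'); I,D=f['I'],f['D']; P=xyzmap(cm,D)
sl=(slice(135,215),slice(250,350)); I2=I[sl].astype(int); p=P[sl]
v,u=np.mgrid[135:215,250:350]
dark=(I2.max(2)<90)&(p[...,2]>0.05)&(p[...,2]<.12)
for nm,s in (('knob',u<302),('tab',u>=302)):
    m=dark&s; z=p[...,2]
    top=m&(z>0.09); bar=m&(z<0.075)
    print(nm,m.sum(),'top z',np.median(z[top]),top.sum())
    t=world(cm,np.c_[u[top],v[top]],z=.102); print(' handle top',cv2.minAreaRect(t[:,:2].astype(np.float32)),t.mean(0),'depth',p[top].mean(0))
    print(' bar z',np.percentile(z[bar],[10,50,90]))
    b=world(cm,np.c_[u[bar],v[bar]],z=.066); print(' bar',bar.sum(),cv2.minAreaRect(b[:,:2].astype(np.float32)),cv2.fitLine(b[:,:2].astype(np.float32),cv2.DIST_HUBER,0,.001,.001).ravel())
# side view ray check of tab handle
cs=cam('side'); g=np.load('pics/side0.npz'); P2=xyzmap(cs,g['D']); J=g['I'].astype(int)
v,u=np.mgrid[:384,:512]
m=(J.max(2)<90)&(P2[...,2]>.07)&(P2[...,2]<.115)&(u>270)&(u<330)&(v>200)&(v<270)
n,l,st,c=cv2.connectedComponentsWithStats(m.astype(np.uint8))
for i in range(1,n):
    if st[i,4]>15: q=P2[l==i]; print('side',st[i],q.mean(0),q.min(0),q.max(0))
print('notch px', world(cm,[[138,150],[100+178/3.9,115+66/3.9],[100+125/3.9,115+208/3.9]],z=.044))
# tray rims by two lines
sl=(slice(110,200),slice(95,215)); q=P[sl].reshape(-1,3); q=q[(q[:,2]>.038)&(q[:,2]<.05)]
yt=np.array([.287,.958]);xt=np.array([.958,-.287]); d=q[:,:2]-[.5354,.134]
for s in (-1,1):
    r=d[(d@xt)*s>0]; a=r@yt; e=np.polyfit(a,r@xt,1); print('rim',e,a.min(),a.max(),np.histogram(a,bins=np.arange(-.1,.101,.01))[0])
```

```text
knob 206 top z 0.09977416445885229 94
 handle top ((0.49243393540382385, -0.18757113814353943), (0.02213829942047596, 0.025643959641456604), 64.4881820678711) [ 0.4932 -0.1879  0.102 ] depth [ 0.4935 -0.1881  0.0995]
 bar z [0.062  0.0642 0.0667]
 bar 111 ((0.4932396709918976, -0.18804678320884705), (0.12913237512111664, 0.008066467009484768), 5.312040328979492) [ 0.9959  0.0907  0.4872 -0.1892]
tab 245 top z 0.0995381368908772 63
 handle top ((0.5016815066337585, -0.28176817297935486), (0.028717253357172012, 0.011965728364884853), 1.3937286138534546) [ 0.5023 -0.2819  0.102 ] depth [ 0.5029 -0.2826  0.0986]
 bar z [0.0616 0.064  0.0667]
 bar 166 ((0.5028467774391174, -0.2830766439437866), (0.12975125014781952, 0.010995830409228802), 4.709094047546387) [ 0.9959  0.091   0.5034 -0.2828]
side [283 207  12  16 151] [ 0.4955 -0.198   0.0939] [ 0.4831 -0.2073  0.0708] [ 0.5097 -0.1747  0.1043]
side [290 230  14  17 197] [ 0.5061 -0.2913  0.0883] [ 0.4909 -0.2965  0.07  ] [ 0.5207 -0.2794  0.1036]
notch px [[0.5455 0.1715 0.044 ]
 [0.5923 0.1548 0.044 ]
 [0.4987 0.1838 0.044 ]]
rim [-0.0023 -0.0503] -0.0998595129769234 0.09945487047886409 [18 16 16 17 16 16 16 18 16 16 17 16 13  0  2 17 18 15 18 16]
rim [-0.0016  0.0496] -0.09871412838958235 0.0998358068886697 [17 15 18 16 18 17 16 16 18 18 17 15 14  1  0 19 15 18 17 18]
```

>>> servo_tool --series "-0.2 10 -3.18 0 0.06;-0.2 20 -6.36 0 0.12;-0.2 30 -9.5 0 0.18;-0.2 38.8 -12.3 2 0.234;-0.2 38.8 -12.3 5 0.234;-0.2 38.8 -12.3 5 0.234;-0.2 38.8 -12.3 5 0.234;-0.2 38.8 -12.3 5 0.234;-0.2 38.8 -12.3 5 0.234;-0.2 38.8 -12.3 5 0.234;-0.2 38.8 -12.3 5 0.234;-0.2 38.8 -12.3 5 0.234;-0.2 38.8 -12.3 5 0.234;-0.2 38.8 -12.3 5 0.234"

```text
time: 1.27
tool_pos: [0.502, -0.2839, 0.1558]
ee_rot: [3.141, 0.0, 0.085]
wrist_force: [-0.6, 0.1, 0.2]
width: 0.0566
```

Run:
```python
from h import *
np.set_printoptions(precision=4,suppress=True)
o=robot.get_obs(); print(o['time'],o['tool_pos'],o['ee_rot'],o['width'],o['wrist_force'])
cm=cam('wrist'); I,D=snapshot('wrist'); cv2.imwrite('pics/w1.png',I[:,:,::-1]); print(cm[2],cm[1][:,2])
P=xyzmap(cm,D); z=P[...,2]; x=P[...,0];y=P[...,1]
m=(I.max(2)<90)&(D>0)&(abs(y+.282)<.03)&(abs(x-.5)<.08)
t=P[m&(z>.092)&(z<.11)]; print('top',len(t),np.median(t,0),cv2.minAreaRect(t[:,:2].astype(np.float32)))
b=P[m&(z>.055)&(z<.072)]; print('bar',len(b),np.median(b,0),cv2.minAreaRect(b[:,:2].astype(np.float32)))
```

```text
1.2667 [ 0.502  -0.2839  0.1558] [3.141  0.0002 0.0852] 0.0565739452073172 [-0.5879  0.0926  0.1576]
[ 0.573  -0.2776  0.3353] [-0.2442 -0.021  -0.9695]
top 499 [ 0.5084 -0.2856  0.1002] ((0.5070006847381592, -0.28559064865112305), (0.029496297240257263, 0.010661954991519451), 4.707192897796631)
bar 462 [ 0.4673 -0.2887  0.0643] ((0.5062826871871948, -0.2856253385543823), (0.1298408806324005, 0.009654797613620758), 5.464587688446045)
```

View pics/w1.png

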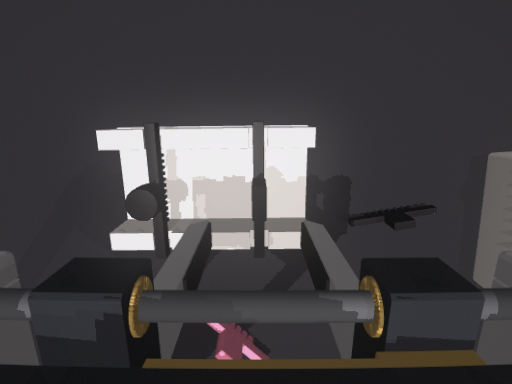

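The wrist view shows the tab comb at (260,200), centred between the fingers, and the knob comb clear at (145,205). I'll descend and grip.

>>> servo_tool --series "-0.2 0.2 0 3 0;-0.2 0.2 0 6 0;-0.2 0.2 0 8 0;-0.2 0.2 0 8.8 0;-0.2 0.2 0 8.8 0;-0.2 0.2 0 8.8 0;0 0.2 0 8.8 0;0.4 0.2 0 8.8 0;1 0.2 0 8.8 0;1 0.2 0 8.8 0;1 0.2 0 8.8 0;1 0.2 0 8.8 0;1 0.2 0 8.8 0;1 0.2 0 8.8 0;1 0.2 0 8.8 0;1 0.2 0 8.8 0"

```text
time: 2.65
tool_pos: [0.5049, -0.2828, 0.0676]
ee_rot: [3.141, -0.0, 0.087]
wrist_force: [-0.3, -0.1, 0.6]
width: 0.012
```

Gripped at 12 mm, which matches the tab thickness. I'll lift straight up.

>>> servo_tool --series "1 0 0 -0.5 0;1 0 0 -1 0;1 0 0 -2 0;1 0 0 -4 0;1 0 0 -6 0;1 0 0 -9 0;1 0 0 -11 0;1 0 0 -11 0;1 0 0 -11 0"

```text
time: 3.4
tool_pos: [0.5056, -0.2831, 0.1795]
ee_rot: [3.139, -0.003, 0.087]
wrist_force: [0.7, 0.4, -0.7]
width: 0.0119
```

Run:
```python
from h import *
np.set_printoptions(precision=4,suppress=True)
o=robot.get_obs(); print(o['time'],o['tool_pos'],o['ee_rot'],o['width'],o['wrist_force'])
I,D=snapshot('side'); J,D2=snapshot('wrist')
cv2.imwrite('pics/c2.png',np.hstack([cv2.resize(I[120:320,200:400],(400,400)),cv2.resize(J,(400,300),).copy() if 0 else cv2.copyMakeBorder(cv2.resize(J,(400,300)),0,100,0,0,cv2.BORDER_CONSTANT)])[:,:,::-1])
cm=cam('wrist'); P=xyzmap(cm,D2); x,y,z=P[...,0],P[...,1],P[...,2]
T=o['tool_pos']; R=Rrpy(o['ee_rot']); L=(P-T)@R
m=(J.max(2)<90)&(D2>0)&(abs(L[...,1])<.02)&(abs(L[...,0])<.09)&(L[...,2]>-.02)&(L[...,2]<.02)
b=L[m]; print(len(b),np.percentile(b[:,2],[5,50,95]),cv2.minAreaRect(b[:,:2].astype(np.float32)))
```

```text
3.4 [ 0.5056 -0.2831  0.1795] [ 3.1391 -0.0031  0.0869] 0.011934078498428301 [ 0.7248  0.4443 -0.7143]
925 [-0.0175  0.0065  0.0079] ((0.011053096503019333, -0.0011580782011151314), (0.10776098817586899, 0.014927955344319344), 2.7573840618133545)
```

View pics/c2.png

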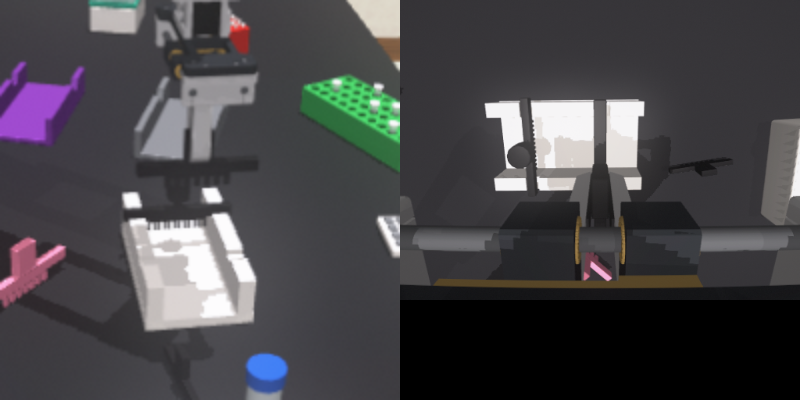

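The comb is held level and square; the knob comb stayed in the stand. I'll carry it over the tray's plain stretch.

>>> servo_tool --series "1 0.2 -1.5 0 0.02;1 0.6 -4.5 0 0.05;1 1.1 -8 0 0.08;1 1.6 -11.5 0 0.11;1 2.1 -15 0 0.15;1 2.6 -18.5 0 0.18;1 3.1 -22 0 0.22;1 3.6 -25.5 0 0.25;1 4.1 -29 0 0.28;1 4.6 -32.5 0 0.32;1 5 -35.5 0 0.35;1 5.2 -37.3 0 0.376;1 5.3 -38 2 0.376;1 5.3 -38 4 0.376;1 5.3 -38 6 0.376;1 5.3 -38 7.5 0.376;1 5.3 -38 7.5 0.376;1 5.3 -38 7.5 0.376"

```text
time: 5.0
tool_pos: [0.5227, 0.1003, 0.0997]
ee_rot: [3.139, 0.006, -0.289]
wrist_force: [0.7, 1.2, -0.2]
width: 0.0118
```

Run:
```python
from h import *
np.set_printoptions(precision=4,suppress=True)
o=robot.get_obs(); print(o['time'],o['tool_pos'],o['ee_rot'],o['width'],o['wrist_force'])
n=np.array([.5469,.1723]);yt=np.array([.287,.958]);xt=np.array([.958,-.287]);d=o['tool_pos'][:2]-n;print('tray xy',d@xt,d@yt)
cm=cam('wrist');J,D=snapshot('wrist'); I,_=snapshot('side')
P=xyzmap(cm,D); q=P.reshape(-1,3); C=J.reshape(-1,3); g=(C.min(1)>60)&(q[:,2]>.036)&(q[:,2]<.052)&(D.ravel()>0)
e=q[g][:,:2]-n; 
for s in(-1,1):
    r=e[((e@xt)*s>.03)&((e@xt)*s<.07)]; a=r@yt
    if len(r)>20: print('rim',len(r),np.median(r@xt),np.polyfit(a,r@xt,1),np.histogram(a,bins=np.arange(-.14,.081,.01))[0])
print(np.median(q[g][:,2]))
a=cv2.resize(I[120:280,210:370],(480,480)); b=cv2.resize(J,(320,240)); b=cv2.copyMakeBorder(b,0,240,0,0,cv2.BORDER_CONSTANT)
cv2.imwrite('pics/c3.png',np.hstack([a,b])[:,:,::-1])
```

```text
5.0 [0.5227 0.1003 0.0997] [ 3.1394  0.0055 -0.2892] 0.011771736861798224 [ 0.6511  1.1622 -0.1898]
tray xy -0.0024886751970227233 -0.0758791626398559
rim 1408 -0.044071755454318524 [-0.0241 -0.0457] [ 97  94  92  17   0   0   0   0   0  22  89  87  75   0   6 152 176 174
 163 161   0   0]
rim 2939 0.0526326251421645 [-0.0079  0.0523] [178 179 178 175 167 147   0 168 182 182 182 180 135   0   2 202 170 175
 171 160   5   0]
0.0441159830137233
```

View pics/c3.png

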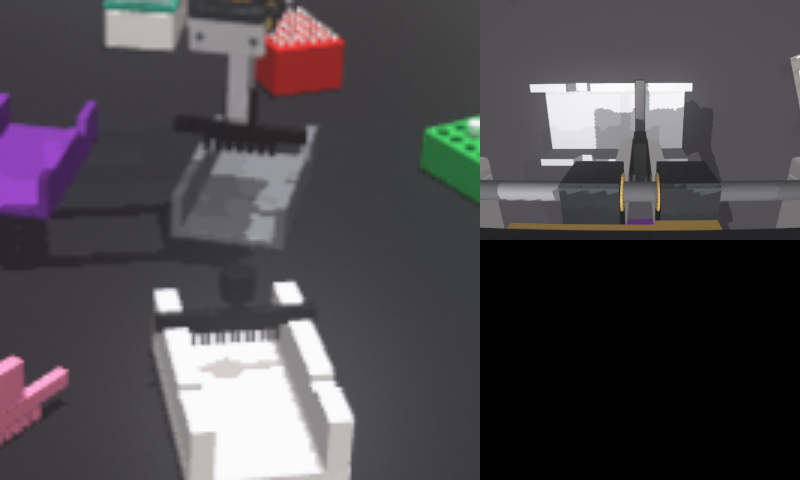

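>>> servo_tool --series "1 0.2 0 1 0;1 0.4 0 2 0;1 0.4 0 2.8 0;1 0.4 0 3.2 0;1 0.4 0 3.4 0;1 0.4 0 3.5 0;1 0.4 0 3.5 0;1 0.4 0 3.5 0"

```text
time: 5.77
tool_pos: [0.5288, 0.0993, 0.0678]
ee_rot: [-3.141, -0.001, -0.289]
wrist_force: [-0.0, -1.2, -0.9]
width: 0.0115
```

>>> servo_tool --series "1 0 0 0.1 0;1 0 0 0.2 0;1 0 0 0.3 0;1 0 0 0.3 0;1 0 0 0.3 0"

```text
time: 6.18
tool_pos: [0.5285, 0.0993, 0.0644]
ee_rot: [3.141, 0.0, -0.289]
wrist_force: [-0.2, 0.2, -1.1]
width: 0.0118
```

>>> servo_tool --series "1 0 0 0.1 0;1 0 0 0.2 0;1 0 0 0.2 0;1 0 0 0.2 0"

```text
time: 6.52
tool_pos: [0.5284, 0.0993, 0.0623]
ee_rot: [3.141, 0.0, -0.289]
wrist_force: [-0.0, -0.3, -0.6]
width: 0.0118
```

>>> servo_tool --series "1 0 0 0.1 0;1 0 0 0.1 0;1 0 0 0.1 0;1 0 0 0.1 0"

```text
time: 6.85
tool_pos: [0.5287, 0.0993, 0.0616]
ee_rot: [-3.142, -0.0, -0.289]
wrist_force: [0.7, 0.3, 0.2]
width: 0.0118
```

>>> servo_tool --series "1 0 0 0.1 0;1 0 0 0.1 0;1 0 0 0.1 0;1 0 0 0.1 0"

```text
time: 7.18
tool_pos: [0.5287, 0.0993, 0.0615]
ee_rot: [-3.141, -0.001, -0.289]
wrist_force: [-1.3, -0.8, 5.8]
width: 0.0119
```

Contact at about 6 N on both rims. I'll hold, then slide while watching the force.

>>> servo_tool --series "1 0 0 0 0;1 0 0 0 0;1 0 -0.4 0 0;1 0 -0.9 0 0;1 0 -1.4 0 0;1 0 -1.9 0 0;1 0 -2.4 0 0;1 0 -2.7 0 0;1 0 -2.7 0 0;1 0 -2.7 0 0"

```text
time: 8.02
tool_pos: [0.537, 0.125, 0.0616]
ee_rot: [-3.142, -0.002, -0.289]
wrist_force: [-0.1, -0.8, 5.6]
width: 0.0117
```

>>> servo_tool --series "1 0 -0.4 0 0;1 0 -0.9 0 0;1 0 -1.4 0 0;1 0 -1.9 0 0;1 0 -2.3 0 0;1 0 -2.6 0 0;1 0 -2.6 0 0;1 0 -2.6 0 0;1 0 -2.6 0 0"

```text
time: 8.77
tool_pos: [0.5444, 0.1497, 0.0616]
ee_rot: [3.141, -0.002, -0.289]
wrist_force: [-0.5, -1.5, 5.3]
width: 0.0118
```

>>> servo_tool --series "1 0 -0.4 0 0;1 0 -0.8 0 0;1 0 -1.2 0 0;1 0 -1.6 0 0;1 0 -2 0 0;1 0 -2.2 0 0;1 0 -2.2 0 0;1 0 -2.2 0.3 0;1 0 -2.2 0.5 0;1 0 -2.2 0.5 0;1 0 -2.2 0.5 0"

```text
time: 9.68
tool_pos: [0.5496, 0.171, 0.0549]
ee_rot: [3.141, 0.001, -0.289]
wrist_force: [-0.3, -0.5, 0.0]
width: 0.0119
```

>>> servo_tool --series "1 0 0 0.2 0;1 0 0 0.4 0;1 0 0 0.5 0;1 0 0 0.5 0;1 0 0 0.5 0"

```text
time: 10.1
tool_pos: [0.5499, 0.1712, 0.0503]
ee_rot: [3.141, 0.0, -0.289]
wrist_force: [0.1, 0.3, -0.9]
width: 0.0119
```

>>> servo_tool --series "1 0 0 0.1 0;1 0 0 0.2 0;1 0 0 0.3 0;1 0 0 0.3 0;1 0 0 0.3 0;1 0 0 0.3 0"

```text
time: 10.6
tool_pos: [0.55, 0.1712, 0.0476]
ee_rot: [3.142, -0.0, -0.289]
wrist_force: [-0.3, 0.5, 0.2]
width: 0.0118
```

>>> servo_tool --series "1 0 0 0.1 0;1 0 0 0.1 0;1 0 0 0.1 0;1 0 0 0.1 0"

```text
time: 10.93
tool_pos: [0.55, 0.1712, 0.0476]
ee_rot: [-3.141, -0.001, -0.289]
wrist_force: [-2.5, 0.1, 6.0]
width: 0.0121
```

Seated, 14 mm below sliding height, with 6 N on the bottom. I'll release and retreat.

>>> servo_tool --series "1 0 0 -0.1 0;1 0 0 -0.1 0;0.5 0 0 -0.1 0;0.2 0 0 -0.1 0;0 0 0 -0.1 0;0 0 0 -0.1 0;0 0 0 -0.1 0;0 0 0 -0.1 0;0 0 0 -0.1 0;0 0 0 -1 0;0 0 0 -2.5 0;0 0 0 -5 0;0 0 0 -8 0;0 0 0 -11 0;0 0 0 -14 0;0 0 0 -15 0;0 0 0 -15 0;0 0 0 -15 0"

```text
time: 12.43
tool_pos: [0.5499, 0.1712, 0.1962]
ee_rot: [-3.142, -0.0, -0.289]
wrist_force: [-0.7, -0.4, -0.6]
width: 0.0466
```

Run:
```python
from h import *
np.set_printoptions(precision=4,suppress=True)
o=robot.get_obs(); print(o['time'],o['tool_pos'],o['width'],o['wrist_force'])
cm=cam('wrist');J,D=snapshot('wrist'); I,_=snapshot('side')
P=xyzmap(cm,D); n=np.array([.5469,.1723]);yt=np.array([.287,.958]);xt=np.array([.958,-.287])
e=P[...,:2]-n; X=e@xt;Y=e@yt;z=P[...,2]
m=(J.max(2)<90)&(D>0)&(abs(X)<.08)&(abs(Y)<.025)
for nm,k in(('top',m&(z>.07)&(z<.09)),('bar',m&(z>.035)&(z<.053))):
    q=np.c_[X[k],Y[k]].astype(np.float32); print(nm,len(q),np.median(z[k]),cv2.minAreaRect(q) if len(q) else '')
a=cv2.resize(I[120:280,210:370],(480,480)); b=cv2.resize(J,(320,240)); b=cv2.copyMakeBorder(b,0,240,0,0,cv2.BORDER_CONSTANT)
cv2.imwrite('pics/c4.png',np.hstack([a,b])[:,:,::-1])
```

```text
12.4333 [0.5499 0.1712 0.1962] 0.04658113334076569 [-0.697  -0.3888 -0.5777]
top 168 0.08006511719629839 ((0.005363886244595051, -7.185712456703186e-05), (0.028987184166908264, 0.010159263387322426), 0.03605177626013756)
bar 260 0.04424700133997339 ((-0.01993272453546524, 0.0005367060657590628), (0.07937637716531754, 0.008194226771593094), 0.14297036826610565)
```

View pics/c4.png

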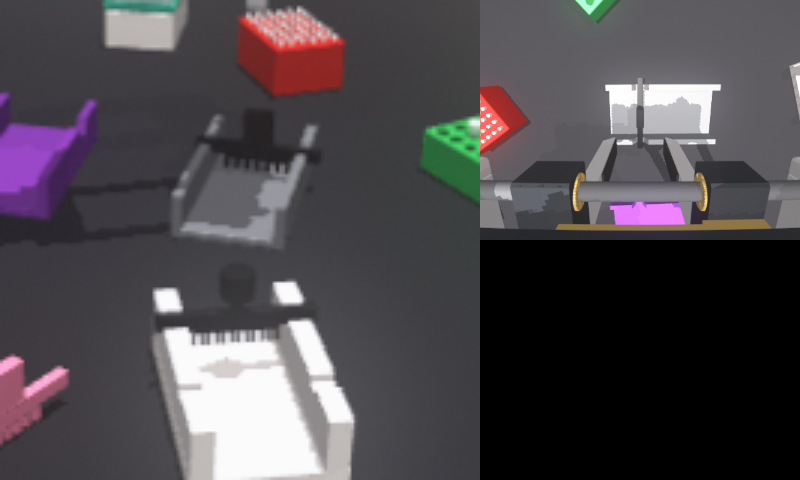

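The comb sits upright in the notches. Its handle top measures z = 0.080 m, it is within 1 mm in y, about 5 mm in x, and square to under 0.2°. The gripper is clear and the knob comb is still in the stand.

```bash
python3 -c "
from bench import robot
print(robot.close_job())"
```

```text
the job is handed in; nothing more can be done
None
```

I took the tab comb from the stand, laid it on the rims about 75 mm before the notches at about 6 N, and slid it along while still gripped. It dropped into the notches, and I pressed it down until it touched bottom, released it, backed off and handed the job in at about 12.5 s.

**Seating:** it seated 14.0 mm below its sliding height. After release, the wrist camera put the handle top at z = 0.080 m, where 0.080 was expected. It was less than 1 mm off along the rims, about 5 mm off centre across them (18 mm allowed), and square to within 0.2°. The gripper was clear. In the side picture the comb stood upright and the knob comb was still in the stand; I did not re-measure the knob comb's position.

**Disagreements:** the wrist and top cameras differed by 3–5 mm, so the true offset across the rims may be nearer 2–3 mm. I saw no failed check. `close_job` gave no verdict.

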